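Unlock the dry box with its key and hold the sticky lid ajar

TASK

Take the red key from its grey stand, put it in the slot of the clamp screw on the grey dry box and turn the screw a full quarter turn counterclockwise (seen from above) until it stops, so that its steel dog swings off the lid; turn it with the key only, then let go of the key and leave it standing in the screw. Then pull the lid up by its blue handle until the sticky seal lets go, without throwing it open against its stop, and finish while still holding it by the handle, slightly open and still, its front edge about 4 cm above the closed position. Leave the magnifier, the tape roll and the memory stick where they are.

Things in the scene. Friction and masses are not known exactly. Their poses are not given: they have to be found in the camera images.
- dry_box: fixed grey dry box, 160 x 240 x 50 mm (x, y, z), origin at the centre of its underside; front is -x, left +y. Clear lid in a black frame, 8 mm thick, its top at z = 58 mm when shut, front edge at x = -80 mm, hinged about an axis along y at x = +88, z = 54 mm. Upright axis of the clamp screw, on a boss at the left front corner: x = -108, y = +100 mm
- lid (a joint): lid angle about its rear hinge, rad: 0 shut, grows as the front edge rises (4.2 cm at 0.25), stop at 0.42. The rubber seal sticks: the first lift at the handle takes 12 to 20 N, fading over the first 0.05 rad; then only the lid's weight (about 2 N) is left, and let go it falls back. It cannot be lifted while the screw's dog is over its edge (screw below about 1)
- handle: blue upright handle fixed on the lid, a block 30 mm (along x) x 20 mm (along y) x 37 mm high, its foot 26 mm and cap 24 mm wide along y; origin at the middle of its foot on the lid's top, z along the lid's normal; it lies 135 mm in front of the hinge axis, midway along y
- handle_grip (a point): point to grip on the blue handle, 24 mm above the lid's top; pinch it along the box's y
- clamp_screw (a joint): angle of the captive clamp screw, rad: 0 its steel dog points at the lid and lies over its edge; grows counterclockwise seen from above to a stop at 1.57 (dog clear, along the box's front); starts at 0 to 0.2; dry friction 0.12 N m, stays where it is left
- screw_head: round steel head of the clamp screw, 41 mm across, 20 mm high, origin on its axis at its underside (46 mm above the desk), x along its slot and its dog, turning with it. Slot in its top, closed at the ends: 28.5 mm (along x) x 8.5 mm, 12 mm deep; head's top 66 mm above the desk. Dog 12 mm wide, 5 mm thick, reaching 40 mm from the axis
- screw_seat (a point): where the key's origin lies when the key is fully seated in the screw: on the screw's axis, 55 mm above the desk, 11 mm below the head's top; axes as screw_head
- key: loose key, about 80 g, 61 mm long, upright; origin at the blade's lower end, z up. Steel blade 24 mm (x) x 5 mm (y), 11 mm long, lowest 5 mm narrowed to 20 x 3; round shoulder 32 mm across at z = 11 to 15 that rests on the rim of the slot; shank; red flat handle 32 mm (x) x 10 mm (y), z = 27 to 61. In a slot the blade has some 0.15 rad of turning play each way; it fits either way round
- key_stand: fixed grey stand for the key, 60 x 60 x 30 mm on a black 76 mm foot, origin at the centre of its underside; the key stands at its centre in a slot like the screw's, 12 mm deep, with its blade along the stand's x; the key's origin is then 19 mm above the desk
- loupe: stand magnifier with black ring and clear foot, 47 mm across, 44 mm high, loose; origin at the centre of its underside
- tape: roll of amber tape lying flat, 62 mm across, 12 mm high, loose; origin at the centre of its underside
- usb_stick: red memory stick lying flat, 18 x 52 x 8 mm, loose; origin on its underside near its middle

How it is judged:
On the way, in this order (a step that is already met when the one before it is completed fails the run):
1. the clamp screw is turned open by the key seated in it (value of joint clamp_screw above 1.3 rad and contact force between the fingers and key above 0.5 N and distance between key and screw_seat below 0.008 m and angle between key's own z axis and vertical below 0.2 rad), for 0.2 s.
2. the key is let go and stands in the screw, the lid still shut (contact force between the fingers and key below 0.1 N and distance between key and screw_seat below 0.008 m and angle between key's own z axis and vertical below 0.2 rad and value of joint lid below 0.03 rad), for 0.2 s.
At the end, for the whole second after the job is handed in: the fingers hold the blue handle (more than 2 N) with the lid still at 0.16 to 0.35 rad (front edge 27 to 58 mm up), the screw beyond 1.25 rad, the key standing upright (within 0.2 rad) seated in the screw within 8 mm and not held (value of joint lid between 0.16 and 0.35 rad and contact force between the fingers and handle above 2 N and velocity of joint lid between -0.05 and 0.05 rad/s and value of joint clamp_screw above 1.25 rad and distance between key and screw_seat below 0.008 m and angle between key's own z axis and vertical below 0.2 rad and contact force between the fingers and key below 0.5 N); the arm keeps its last pose, push and grip.
It fails at once if the lid is thrown open towards its stop (beyond 0.4 rad) (value of joint lid above 0.4 rad).
It fails at once if the lid is forced (beyond 0.05 rad) while the screw is still closed (value of joint lid above 0.05 rad and value of joint clamp_screw below 0.9 rad).
It fails at once if the screw is turned by the fingers instead of the key (contact force between the fingers and screw_head above 1 N and value of joint clamp_screw below 1.25 rad).
It fails at once if the magnifier, the tape roll or the memory stick is moved more than 3 cm (distance of any of loupe, tape, usb_stick from where it was at the start of the episode above 0.03 m).
It also fails if it takes over 58 s, if anything falls off the work surface, if the arm or the gripper's body presses on something with over 40 N, if the wrist force passes 120 N, or if a joint passes its speed limit or range.

ROBOT

A 6-joint arm with a two-finger parallel gripper is mounted at the origin on a cart in front of the work surface, level with it; the furniture and walls round the work are solid. World frame = base frame: x ahead of the robot, y to its left, z up, the work surface at z = 0. Lengths are in m, angles in rad, forces in N, time in s.
With the tool pointing down it reaches from about 0.35 to 0.975 m from the base axis. Payload 4.9 kg.
Tool frame: the origin (TCP) lies midway between the tips of the shut fingers; the grasp point (between the pads) lies 19 mm behind it; z points along the fingers, y is the line along which they close (so a half turn about z gives the same grasp; the last joint's range is limited). The gripper opens to 85 mm and grips with 20 to 120 N. Pads are 22 mm wide; open, the fingers measure 114 mm over their backs; the gripper's body (76 mm by 85 mm) begins 54 mm behind the grasp point. The pads swing forward as they close: fully open they stand 13 mm farther back than shut.
Start: joints at [-0.119, 0.053, 1.613, -0, 1.476, -0.119], TCP at [0.625, 0, 0.201] pointing down, gripper open.
Joint ranges: [-3.01, 3.01], [-1.01, 2.22], [0.06, 2.58], [-1.02, 4.17], [0.09, 2.62], [-3.14, 3.14]. Speed limits (rad/s): [2.57, 2.57, 3.14, 3.14, 3.14, 3.14].

INTERFACE

Orientations are given as a unit quaternion [w, x, y, z].
In Python, from plant import manip gives the robot as it stands.
- The arm moves only by the shell command python3 shift.py 'ROWS'. ROWS is a JSON object whose key "steps" holds a list of rows, 1 to 5 of them, each of 7 numbers: the opening from 0.0 (shut) to 1.0 (fully open), then dx, dy, dz in shares of the most that a row can go, 1 being 62.5 mm, then a rotation vector rx, ry, rz in units of 0.2 rad; each row shifts and turns the commanded pose from where the row before left it, along the tool's axes as they then stand; what a row does not reach is not made up. A row lasts 1/8 s, in which the tool goes at most 0.0625 m and 0.188 rad, less where a joint would pass 70% of its speed; a pose out of reach is approached as far as the arm can. The fingers move at their own pace and stop on an object; the grip force is fixed at half the most. Time passes only in rows, so rows that do not move let the fingers close. It prints the time, the measured TCP pose, the force, the opening and the grip force at its end. Input that does not fit is refused with a message, and nothing moves.
- manip.state(): the state, without advancing time (a new reading comes with each control period).
- manip.grab_frame(name): name is "scene" or "side" or "wrist"; returns the picture (480x640x3 uint8, red, green, blue); there is no depth.
- manip.camera_params(name): a dict with "intrinsics" (3x3 intrinsics, pixels), "xyz" and "orientation" of the camera in the world. Camera axes: x right, y down, z forward; pixel columns grow to the right and rows downward; lengths in m; the calibration is good to about 2 mm. A picture is of the moment at which its call begins: read the wrist's pose just before it. camera_params takes no time and is no camera call; for the wrist camera it gives the pose at the moment of the call.
- manip.job_done(): hands the job in; it is judged then, once.
The state is a dict: "time": time; "joint_pos": joint angles; "joint_vel": joint speeds; "joint_efforts": joint torques, N m; "tool_pos": TCP position; "tool_rot": TCP orientation; "contact_force": force on the tool from outside, world axes, zero at the start; "ft_torque": the same for the moment, N m; "gripper_width": opening from 0.0 (shut) to 1.0 (fully open); "grasp_force": force on a finger pad.
Only numpy, scipy, OpenCV 4.12 (cv2) and the standard library are available. Lean on these libraries where they do the work, as an engineer would, in place of code of your own. Each camera call takes 0.05 s, during which the arm holds its last target. There are 200 camera calls.

## Working session

There is one attempt and no reset: what is moved stays moved. The work goes in short steps, Python scripts to look and compute and a shell command to move; the robot and the scene stay as the last step left them, time stands still between calls to the robot, and variables do not carry over. Pictures are saved under pics/ and viewed, at most 10 in all, crops included, and the job is handed in when it is done.

```bash
ls; mkdir -p pics; cat > h.py <<'E'
import numpy as np, cv2
from scipy.spatial.transform import Rotation as R
from plant import manip
def rot(q): return R.from_quat(np.roll(q,-1))
def grab(n,f=None):
    p=manip.camera_params(n); im=manip.grab_frame(n)
    if f: cv2.imwrite('pics/'+f,im[...,::-1])
    return im,p
def ray(p,uv):
    d=np.linalg.inv(np.array(p['intrinsics']))@[uv[0],uv[1],1.]
    d=rot(p['orientation']).apply(d); return np.array(p['xyz']),d/np.linalg.norm(d)
def onz(p,uv,z):
    o,d=ray(p,uv); return o+d*(z-o[2])/d[2]
def tri(a,b):
    A=0;B=0
    for p,uv in (a,b):
        o,d=ray(p,uv); M=np.eye(3)-np.outer(d,d); A=A+M; B=B+M@o
    x=np.linalg.solve(A,B); res=[np.linalg.norm((np.eye(3)-np.outer(d,d))@(x-o)) for o,d in (ray(*a),ray(*b))]
    return x,res
def proj(p,X):
    c=rot(p['orientation']).inv().apply(np.array(X)-np.array(p['xyz'])); k=np.array(p['intrinsics'])@c; return k[:2]/k[2]
E
python3 - <<'E'
from h import *
ims=[]
for n in ('scene','side','wrist'):
    im,p=grab(n,n+'0.png'); print(n,np.round(p['xyz'],3),np.round(p['orientation'],3),p['intrinsics'])
E
```

```text
pics
plant.py
shift.py
scene [ 0.153 -0.588  0.824] [-0.333  0.886 -0.302  0.111] [[443.91868501   0.         326.45142761]
 [  0.         443.91868501 236.04568033]
 [  0.           0.           1.        ]]
side [0.096 1.12  0.552] [ 0.096 -0.136  0.811 -0.56 ] [[566.76585971   0.         312.70051581]
 [  0.         566.76585971 244.75413477]
 [  0.           0.           1.        ]]
wrist [0.624 0.067 0.373] [ 0.132  0.991  0.    -0.001] [[331.81897512   0.         323.47490833]
 [  0.         331.81897512 238.62522258]
 [  0.           0.           1.        ]]
```

View pics/scene0.png

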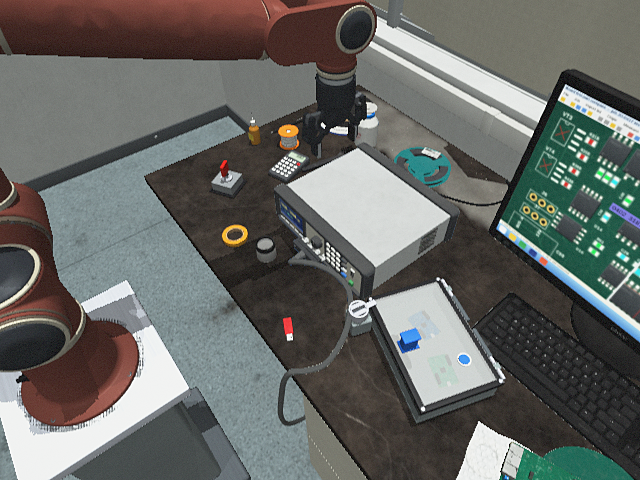

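View pics/side0.png

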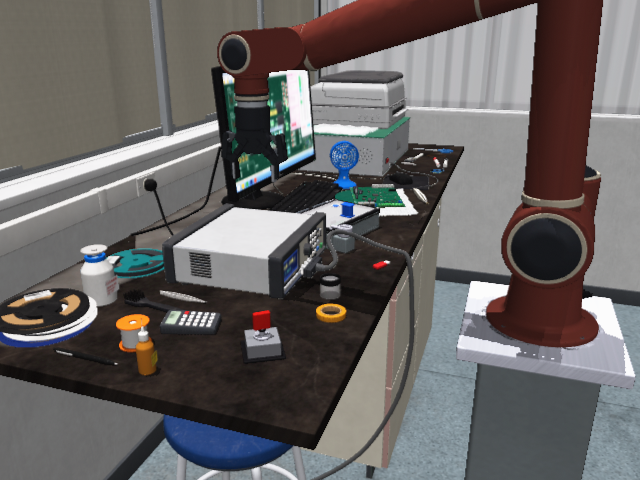

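View pics/wrist0.png

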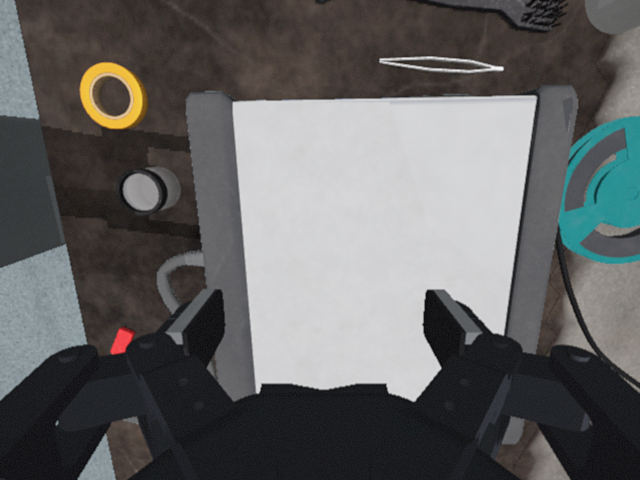

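Scene: key at (224,168) on its stand at (227,183), screw head at (359,310), blue handle at (409,340), USB stick (288,329), tape (235,236), loupe (266,250). In the side view the key is at (262,320) and the handle at (347,211). The wrist view shows only the instrument, tape and loupe. Next I'll get rough positions.

```bash
python3 - <<'E'
from h import *
s,d=manip.camera_params('scene'),manip.camera_params('side')
ims={n:cv2.cvtColor(cv2.imread(f'pics/{n}0.png'),cv2.COLOR_BGR2HSV) for n in('scene','side')}
def blobs(n,lo,hi,win):
    m=cv2.inRange(ims[n],lo,hi); w=np.zeros_like(m); x0,y0,x1,y1=win; w[y0:y1,x0:x1]=m[y0:y1,x0:x1]
    k,l,st,c=cv2.connectedComponentsWithStats(w); i=1+np.argmax(st[1:,4]); return c[i],st[i]
ks=blobs('scene',(0,150,80),(8,255,255),(205,150,245,190)); kd=blobs('side',(0,150,80),(8,255,255),(240,300,285,335))
hs=blobs('scene',(105,120,60),(125,255,255),(395,320,425,360)); hd=blobs('side',(105,120,60),(125,255,255),(335,195,358,222))
print(ks,kd,hs,hd)
print('key',tri((s,ks[0]),(d,kd[0]))); print('handle',tri((s,hs[0]),(d,hd[0])))
print('screw',onz(s,(359,310),.066),'usb',onz(s,(288,329),.008),'tape',onz(s,(235,236),.012),'loupe',onz(s,(266,250),.02))
for n,uv in dict(hingeL=(444,282),hingeR=(503,379),frontR=(421,408),frontL=(373,301)).items(): print(n,onz(s,uv,.058))
print('instr top',[onz(s,uv,.12).round(3) for uv in((277,187),(362,147),(460,208),(362,292))],'tcp->cam',manip.state()['tool_pos'])
E
```

```text
(array([223.7       , 167.73333333]), array([220, 160,   9,  17,  90], dtype=int32)) (array([260.91666667, 319.55769231]), array([252, 310,  19,  20, 312], dtype=int32)) (array([408.71948052, 340.21038961]), array([397, 328,  24,  25, 385], dtype=int32)) (array([347.18235294, 209.4       ]), array([341, 202,  14,  16, 170], dtype=int32))
key (array([0.48527943, 0.29238965, 0.06555247]), [np.float64(0.0008972636145280872), np.float64(0.0008972636145281519)])
handle (array([ 0.51119891, -0.36566402,  0.07823877]), [np.float64(0.0009126010872593721), np.float64(0.0009126010872592726)])
screw [ 0.48677567 -0.25444495  0.066     ] usb [ 0.36694978 -0.17409945  0.008     ] tape [0.40705059 0.11269986 0.012     ] loupe [0.44016422 0.02318552 0.02      ]
hingeL [ 0.67546501 -0.30791862  0.058     ]
hingeR [ 0.60121268 -0.51696111  0.058     ]
frontR [ 0.44840747 -0.46401655  0.058     ]
frontL [ 0.52649229 -0.25212717  0.058     ]
instr top [array([0.527, 0.092, 0.12 ]), array([0.781, 0.085, 0.12 ]), array([ 0.811, -0.215,  0.12 ]), array([ 0.493, -0.251,  0.12 ])] tcp->cam [6.24465975e-01 6.19692796e-05 2.00030914e-01]
```

```bash
python3 - <<'E'
from h import *
print(rot(manip.state()['tool_rot']).as_matrix().round(3))
s,d=manip.camera_params('scene'),manip.camera_params('side')
print('instr corner',tri((s,(372,266)),(d,(325,213))), 'bottom', onz(s,(362,294),0))
E
```

```text
[[ 0.     1.    -0.002]
 [ 1.    -0.     0.   ]
 [ 0.    -0.002 -1.   ]]
instr corner (array([ 0.53881169, -0.21829765,  0.11503098]), [np.float64(0.011437752094517747), np.float64(0.011437752094517742)]) bottom [ 0.54761378 -0.19817129  0.        ]
```
Tool x = world y, tool y = world x, tool z = down. 
Instrument corner at approx (0.545,-0.20), h 0.115. Screw (0.487,-0.254): 58 mm in x, 50 in y. Fine: closed fingers ±25mm; body 76x85 at z>0.155 above instrument.. ok.

Units first: shifts go in shares of 62.5 mm and turns go in units of 0.2 rad. So 0.048 m is 0.768, -0.028 m is -0.448.

```bash
python3 shift.py '{"steps": [[1, 0.768, -0.448, -0.096, 0, 0, 0], [1, 0.768, -0.448, -0.096, 0, 0, 0], [1, 0.768, -0.448, -0.096, 0, 0, 0], [1, 0.768, -0.448, -0.096, 0, 0, 0], [1, 0.768, -0.448, -0.096, 0, 0, 0]]}'; python3 shift.py '{"steps": [[1, 0, 0, 0, 0, 0, 0], [1, 0, 0, 0, 0, 0, 0]]}'
python3 - <<'E'
from h import *
im,p=grab('wrist','w1.png'); print(p['xyz'])
np.save('pics/w1p.npy',p,allow_pickle=True)
hsv=cv2.cvtColor(im,cv2.COLOR_RGB2HSV); m=cv2.inRange(hsv,(0,150,80),(8,255,255))
for c in cv2.findContours(m,0,2)[0]:
    if cv2.contourArea(c)>60: r=cv2.minAreaRect(c); print(r, onz(p,r[0],.08))
E
```

```text
time: 0.78
tool_pos: [0.4837, 0.2413, 0.2309]
tool_rot: [-0.0, 0.707, 0.707, -0.0]
contact_force: [0.5, 0.4, -0.1]
gripper_width: 1.001
grasp_force: 0.0
time: 1.02
tool_pos: [0.485, 0.2397, 0.2307]
tool_rot: [0.0, 0.707, 0.707, -0.0]
contact_force: [0.1, 0.3, -0.9]
gripper_width: 1.0
grasp_force: 0.0
[0.48409481 0.30692602 0.40395988]
((324.79949951171875, 164.25498962402344), (9.850364685058594, 31.591527938842773), 50.710594177246094) [0.48539289 0.29226173 0.08      ]
```

View pics/w1.png

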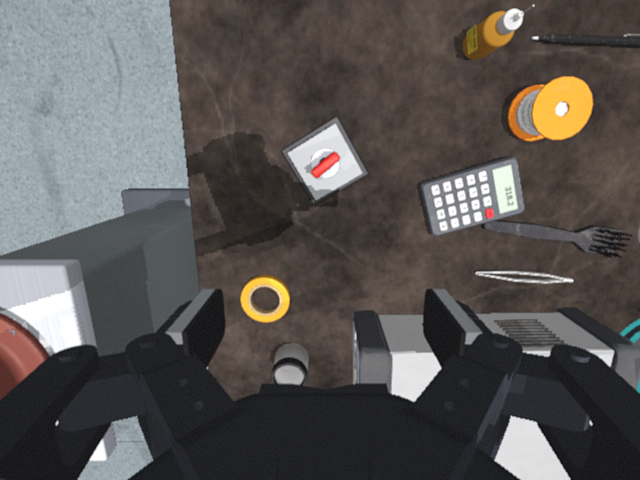

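The wrist view shows the key at (325,164) in its stand, its long side pointing up-right; tape (265,299) and loupe (291,364) are clear of it. I'll refine the angles.

```bash
python3 - <<'E'
from h import *
p=np.load('pics/w1p.npy',allow_pickle=True).item(); im=cv2.imread('pics/w1.png'); hsv=cv2.cvtColor(im,cv2.COLOR_BGR2HSV)
m=cv2.inRange(hsv,(0,150,80),(8,255,255)); m[:, :250]=0; m[:,400:]=0
v,u=np.nonzero(m); P=np.array([onz(p,(a,b),.08)[:2] for a,b in zip(u,v)]); c=P.mean(0); w,V=np.linalg.eigh(np.cov((P-c).T)); print('key',c,np.arctan2(*V[::-1,1])%np.pi,np.sqrt(12*w))
g=cv2.inRange(hsv,(0,0,140),(180,40,255)); g[:,:275]=0;g[:,375:]=0;g[:110]=0;g[215:]=0
c=max(cv2.findContours(g,0,2)[0],key=cv2.contourArea); r=cv2.minAreaRect(c); print(r); B=[onz(p,x,.03)[:2] for x in cv2.boxPoints(r)]; print('stand',np.mean(B,0),[(np.arctan2(*(B[i+1]-B[i])[::-1])%(np.pi/2),np.linalg.norm(B[i+1]-B[i])) for i in range(3)])
cv2.imwrite('pics/c1.png',cv2.resize(im[105:220,270:385],None,fx=5,fy=5))
s,sd=manip.camera_params('scene'),manip.camera_params('side')
print(tri((p,(324.8,164.3)),(sd,(261,311))))
E
```

```text
key [0.48487052 0.29167989] 0.7112709166932847 [0.00895209 0.02931579]
((324.9222717285156, 161.79534912109375), (58.161102294921875, 57.225345611572266), 59.74356460571289)
stand [0.4857352  0.29194441] [(np.float64(0.5069347733423551), np.float64(0.06128804561019952)), (np.float64(0.5596116923198935), np.float64(0.06211642230858938)), (np.float64(0.5292775746995342), np.float64(0.06367982705160517))]
(array([0.48467311, 0.29197535, 0.08212629]), [np.float64(0.0007891531012385113), np.float64(0.000789153101238546)])
```

View pics/c1.png

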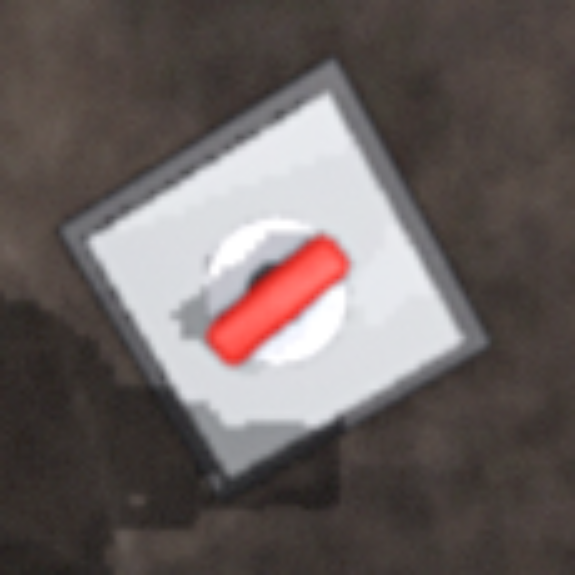

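Key top measures z=0.082 (expected 0.080), and the stand width of 61–63 mm fits. The key sits at yaw ≈0.69, at the end of its play in the stand (yaw 0.53). I'll move above it and align the fingers.

In the tool's units: 0.052 m is 0.832, 0.03 m is 0.48, 0.185 rad is 0.925.

```bash
python3 shift.py '{"steps": [[1, 0.832, 0, 0.48, 0, 0, 0], [1, 0, 0, 0.32, 0, 0, 0.925], [1, 0, 0, 0.32, 0, 0, 0.925], [1, 0, 0, 0.32, 0, 0, 0.925], [1, 0, 0, 0, 0, 0, 0.925]]}'; python3 shift.py '{"steps": [[1, 0, 0, 0, 0, 0, 0.7], [1, 0, 0, 0, 0, 0, 0], [1, 0, 0, 0, 0, 0, 0]]}'
python3 - <<'E'
from h import *
s=manip.state(); M=rot(s['tool_rot']).as_matrix(); print(M.round(3)); print('yaw y',np.arctan2(M[1,1],M[0,1]), 'to go',M.T@(np.array([.485,.2918,.044])-s['tool_pos']))
E
```

```text
time: 1.7
tool_pos: [0.4844, 0.2898, 0.1378]
tool_rot: [0.0, 0.917, 0.4, -0.003]
contact_force: [0.4, 0.4, -0.0]
gripper_width: 1.005
grasp_force: 0.0
time: 2.08
tool_pos: [0.4855, 0.2912, 0.1408]
tool_rot: [0.0, 0.941, 0.339, -0.0]
contact_force: [0.2, -0.5, -0.1]
gripper_width: 1.001
grasp_force: 0.0
[[ 0.77   0.638 -0.   ]
 [ 0.638 -0.77  -0.   ]
 [-0.    -0.    -1.   ]]
yaw y -0.8794998739155379 to go [ 6.91421444e-05 -7.81640640e-04  9.67877207e-02]
```

In the tool's units: 0.04 m is 0.64, 0.035 m is 0.56.

```bash
python3 shift.py '{"steps": [[0.8, 0, -0.0112, 0.64, 0, 0, 0], [0.6, 0, 0, 0.56, 0, 0, 0], [0.5, 0, 0, 0.352, 0, 0, 0], [0.5, 0, 0, 0, 0, 0, 0], [0.4, 0, 0, 0, 0, 0, 0]]}'; python3 shift.py '{"steps": [[0, 0, 0, 0, 0, 0, 0], [0, 0, 0, 0, 0, 0, 0], [0, 0, 0, 0, 0, 0, 0], [0, 0, 0, 0, 0, 0, 0]]}'
```

```text
time: 2.7
tool_pos: [0.4854, 0.2928, 0.0452]
tool_rot: [-0.0, 0.941, 0.339, 0.001]
contact_force: [0.0, -0.4, 0.9]
gripper_width: 0.401
grasp_force: 0.0
time: 3.2
tool_pos: [0.4859, 0.2929, 0.0457]
tool_rot: [0.0, 0.941, 0.339, 0.002]
contact_force: [0.6, -1.2, 5.3]
gripper_width: 0.087
grasp_force: 59.1
```

```bash
python3 shift.py '{"steps": [[0, 0, 0, -0.4, 0, 0, 0], [0, 0, 0, -0.64, 0, 0, 0], [0, 0, 0, -0.8, 0, 0, 0], [0, 0, 0, -0.72, 0, 0, 0], [0, -0.688, 0.648, 0, 0, 0, 0]]}'; python3 shift.py '{"steps": [[0, -0.688, 0.648, 0, 0, 0, 0], [0, -0.688, 0.648, 0, 0, 0, 0], [0, -0.688, 0.648, 0, 0, 0, 0], [0, -0.688, 0.648, 0, 0, 0, 0], [0, -0.688, 0.648, 0, 0, 0, 0]]}' | head -2; python3 shift.py '{"steps": [[0, -0.688, 0.648, 0, 0, 0, 0], [0, -0.688, 0.648, 0, 0, 0, 0], [0, -0.688, 0.648, 0, 0, 0, 0], [0, 0, 0, 0, 0, 0, 0.925], [0, 0, 0, 0, 0, 0, 0.925]]}';python3 shift.py '{"steps": [[0, 0, 0, 0, 0, 0, 0.925], [0, 0, 0, 0, 0, 0, 0.925], [0, 0, 0, 0, 0, 0, 0.925], [0, 0, 0, 0, 0, 0, 0], [0, 0, 0, 0, 0, 0, 0]]}'
python3 - <<'E'
from h import *
s=manip.state();print(s['joint_pos'])
im,p=grab('wrist','w2.png'); p['st']=s; np.save('pics/w2p.npy',p,allow_pickle=True); M=rot(s['tool_rot']).as_matrix(); print(M.round(3))
E
```

```text
time: 3.82
tool_pos: [0.4796, 0.2362, 0.2094]
tool_rot: [-0.0, 0.94, 0.341, 0.005]
contact_force: [0.3, -0.3, -0.6]
gripper_width: 0.086
grasp_force: 58.8
time: 4.45
tool_pos: [0.4397, -0.0606, 0.2036]
time: 5.08
tool_pos: [0.4179, -0.2355, 0.2033]
tool_rot: [-0.001, 0.988, 0.156, -0.0]
contact_force: [-0.0, -1.2, -1.3]
gripper_width: 0.083
grasp_force: 58.9
time: 5.7
tool_pos: [0.4184, -0.2348, 0.2037]
tool_rot: [-0.0, 0.993, -0.116, -0.0]
contact_force: [-0.3, -0.6, -0.5]
gripper_width: 0.08
grasp_force: 58.9
[-6.66753795e-01 -3.07873879e-01  1.93660132e+00  1.64224733e-04
  1.51342772e+00  1.13558934e+00]
[[ 0.973 -0.229 -0.   ]
 [-0.229 -0.973  0.   ]
 [-0.    -0.    -1.   ]]
```

View pics/w2.png

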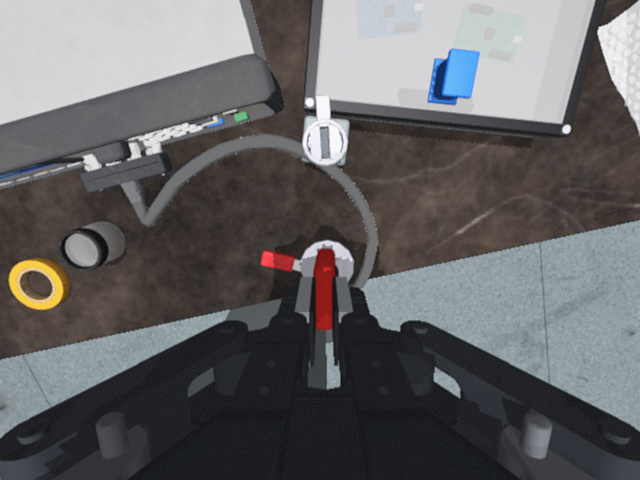

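The view shows the screw head at (325,142), its dog pointing up to (323,100) with the dark slot in line, the key held at (325,250–330) with its shoulder at (327,262), and the handle at (457,75). I'll measure the screw axis, the slot and the key in the hand.

```bash
python3 - <<'E'
from h import *
p=np.load('pics/w2p.npy',allow_pickle=True).item(); im=cv2.imread('pics/w2.png'); g=cv2.cvtColor(im,cv2.COLOR_BGR2GRAY)
s=manip.camera_params('scene')
a=cv2.resize(im[85:185,280:370],None,fx=4,fy=4,interpolation=cv2.INTER_CUBIC); b=cv2.resize(im[225:325,280:370],None,fx=4,fy=4,interpolation=cv2.INTER_CUBIC)
cv2.imwrite('pics/c2.png',np.hstack([a,b]))
c=g[118:168,298:352]; print('circ',cv2.HoughCircles(cv2.resize(c,None,fx=4,fy=4),cv2.HOUGH_GRADIENT,1,200,param1=120,param2=20,minRadius=75,maxRadius=110))
print('tri',tri((p,(325,142)),(s,(359,310))))
st=p['st'];M=rot(st['tool_rot']).as_matrix();T=np.array(st['tool_pos'])
for dx in(-.003,0,.003):
    print(dx,[proj(p,T+M@np.array(q)).round(1) for q in((dx+.016,0,.0137),(dx+.016,0,-.0343+.0267),(dx+.012,0,.0267),(dx,.016,.0137),(dx,-.016,.0137),(dx-.016,0,-.0343),(dx+.016,0,-.0343))])
E
```

```text
circ [[[108.5  96.5  90.4]]]
tri (array([ 0.48785434, -0.25223911,  0.06221275]), [np.float64(0.0007982784683551789), np.float64(0.0007982784683551973)])
-0.003 [array([324.8, 240.8]), array([324.9, 251.7]), array([324.7, 241.4]), array([351.5, 266.6]), array([298. , 266.6]), array([325.1, 333.6]), array([325.2, 269.6])]
0 [array([324.8, 235.9]), array([325. , 246.2]), array([324.7, 236.8]), array([351.6, 261.9]), array([297.8, 261.9]), array([325.1, 327.9]), array([325.3, 263.3])]
0.003 [array([324.8, 230.9]), array([325. , 240.7]), array([324.7, 232.1]), array([351.7, 257.1]), array([297.7, 257.1]), array([325.2, 322.2]), array([325.3, 256.8])]
```

View pics/c2.png

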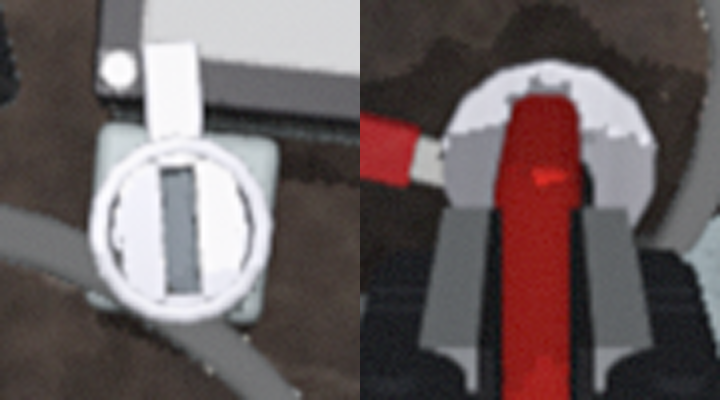

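```bash
python3 - <<'E'
from h import *
p=np.load('pics/w2p.npy',allow_pickle=True).item()
st=p['st'];M=rot(st['tool_rot']).as_matrix();T=np.array(st['tool_pos'])
S=onz(p,(325.1,142.3),.066); a=onz(p,(280+178/4,85+170/4),.066); b=onz(p,(280+181.5/4,85+293/4),.066)
d=a-b; print('screw',S,'slotlen',np.linalg.norm(d),'yaw',np.arctan2(d[1],d[0]),'mid',(a+b)/2)
K=onz(p,(327.5,263.7),T[2]-.0137); k=M.T@(K-T); print('key in tool',k)
print('rad',np.linalg.norm(onz(p,(325.1+22.6,142.3),.066)-S))
d=M.T@(S-T); print('screw in tool',d,'to TCP seat z',T[2]-.0817)
Hc=onz(p,(457,75),.095); print('handle~',Hc)
E
```

```text
screw [ 0.48693334 -0.25168612  0.066     ] slotlen 0.026630383777860648 yaw -0.20060991984676557 mid [ 0.48633083 -0.25139935  0.066     ]
key in tool [-0.00114542  0.00164944  0.01369987]
rad 0.02034727679238433
screw in tool [0.07068463 0.00079225 0.13766739] to TCP seat z 0.12199883988267762
handle~ [ 0.51185168 -0.36262236  0.095     ]
```

Head radius comes out at 20.3 mm (20.5 given), slot length at 27 mm and slot yaw at −0.20. These agree with the given sizes. Next I go above the slot.

In the tool's units: -0.001 m is -0.016, 0.05 m is 0.8, -0.03 rad is -0.15.

```bash
python3 shift.py '{"steps": [[0, 0.8, -0.016, 0.32, 0, 0, 0], [0, 0.3584, 0, 0.56, 0, 0, -0.15], [0, 0, 0, 0.56, 0, 0, 0], [0, 0, 0, 0.176, 0, 0, 0], [0, 0, 0, 0, 0, 0, 0]]}'
python3 - <<'E'
from h import *
s=manip.state(); M=rot(s['tool_rot']).as_matrix(); print(M.round(3)); print('screw in tool',M.T@(np.array([.4868,-.2517,.066])-s['tool_pos']))
im,p=grab('scene'); cv2.imwrite('pics/s3.png',cv2.resize(im[230:340,300:430,::-1],None,fx=4,fy=4,interpolation=cv2.INTER_CUBIC))
im,p=grab('side'); cv2.imwrite('pics/d3.png',cv2.resize(im[180:270,290:400,::-1],None,fx=4,fy=4,interpolation=cv2.INTER_CUBIC))
a,b=cv2.imread('pics/s3.png'),cv2.imread('pics/d3.png'); cv2.imwrite('pics/sd3.png',cv2.resize(np.hstack([a[:360],b]),(800,300)))
E
```

```text
time: 6.38
tool_pos: [0.4887, -0.2506, 0.1026]
tool_rot: [-0.0, 0.995, -0.102, -0.001]
contact_force: [0.3, 0.6, 0.2]
gripper_width: 0.086
grasp_force: 58.9
[[ 0.979 -0.202 -0.001]
 [-0.202 -0.979  0.001]
 [-0.001 -0.001 -1.   ]]
screw in tool [-0.00162805  0.00152784  0.03663333]
```

```bash
python3 shift.py '{"steps": [[0, 0, 0, 0.096, 0, 0, 0], [0, 0, 0, 0.08, 0, 0, 0], [0, 0, 0, 0.048, 0, 0, 0], [0, 0, 0, 0, 0, 0, 0]]}'; python3 shift.py '{"steps": [[0, 0, 0, 0.048, 0, 0, 0], [0, 0, 0, 0.032, 0, 0, 0], [0, 0, 0, 0, 0, 0, 0]]}'
```

```text
time: 6.98
tool_pos: [0.4889, -0.2506, 0.0886]
tool_rot: [-0.0, 0.995, -0.102, -0.0]
contact_force: [0.6, -0.2, -0.8]
gripper_width: 0.087
grasp_force: 58.9
time: 7.35
tool_pos: [0.489, -0.2507, 0.0837]
tool_rot: [-0.0, 0.995, -0.102, -0.0]
contact_force: [-0.6, -0.6, -1.1]
gripper_width: 0.087
grasp_force: 58.9
```

```bash
python3 shift.py '{"steps": [[0, 0, 0, 0.024, 0, 0, 0], [0, 0, 0, 0.016, 0, 0, 0], [0, 0, 0, 0, 0, 0, 0]]}'
```

```text
time: 7.72
tool_pos: [0.4891, -0.2508, 0.0814]
tool_rot: [-0.0, 0.995, -0.102, -0.0]
contact_force: [0.1, -0.3, -0.0]
gripper_width: 0.085
grasp_force: 58.9
```

```bash
python3 shift.py '{"steps": [[0, -0.0048, -0.0048, 0.008, 0, 0, -0.8], [0, -0.0048, -0.0048, 0, 0, 0, -0.8], [0, -0.0048, -0.0048, 0, 0, 0, -0.8], [0, -0.0048, -0.0048, 0, 0, 0, -0.8], [0, 0, 0, 0, 0, 0, 0]]}'
python3 - <<'E'
from h import *
s=manip.state(); M=rot(s['tool_rot']).as_matrix(); print(np.arctan2(M[1,0],M[0,0]),'screw in tool',M.T@(np.array([.4868,-.2517,.066])-s['tool_pos']),s['ft_torque'],s['contact_force'])
E
```

```text
time: 8.35
tool_pos: [0.4881, -0.2499, 0.0813]
tool_rot: [0.0, 0.977, 0.215, 0.0]
contact_force: [-0.0, -0.0, 0.3]
gripper_width: 0.089
grasp_force: 58.9
0.4337996472235481 screw in tool [-0.00188903  0.00108487  0.01526878] [-0.08596536  0.01033576 -0.04681772] [-0.02936507 -0.00697335  0.32951956]
```

```bash
python3 shift.py '{"steps": [[0, -0.0048, -0.0048, 0, 0, 0, -0.8], [0, -0.0048, -0.0048, 0, 0, 0, -0.8], [0, -0.0048, -0.0048, 0, 0, 0, -0.8], [0, -0.0048, -0.0048, 0, 0, 0, -0.8], [0, -0.0048, -0.0048, 0, 0, 0, -0.8]]}'
python3 shift.py '{"steps": [[0, -0.0048, -0.0048, 0, 0, 0, -0.7], [0, 0, 0, 0, 0, 0, 0]]}' 
python3 - <<'E'
from h import *
s=manip.state(); M=rot(s['tool_rot']).as_matrix(); print(np.arctan2(M[1,0],M[0,0]),'screw in tool',M.T@(np.array([.4868,-.2517,.066])-s['tool_pos']),s['ft_torque'],s['contact_force'])
im,p=grab('wrist','w4.png')
im,p=grab('scene'); a=cv2.resize(im[230:350,300:420,::-1],None,fx=4,fy=4)
b=cv2.imread('pics/w4.png')[0:480,140:440]; cv2.imwrite('pics/sw4.png',np.hstack([a,b]))
E
```

```text
time: 8.98
tool_pos: [0.4862, -0.2501, 0.0813]
tool_rot: [0.001, 0.815, 0.58, 0.0]
contact_force: [0.9, -1.5, -1.2]
gripper_width: 0.084
grasp_force: 58.9
time: 9.22
tool_pos: [0.4859, -0.2503, 0.0813]
tool_rot: [0.001, 0.774, 0.633, 0.0]
contact_force: [1.0, -1.3, -0.4]
gripper_width: 0.088
grasp_force: 58.9
1.3719407092927207 screw in tool [-0.00119019  0.00117628  0.01530239] [-0.35414932 -0.18785434  0.00309802] [ 1.04296224 -1.29256068 -0.38726322]
```

View pics/sw4.png

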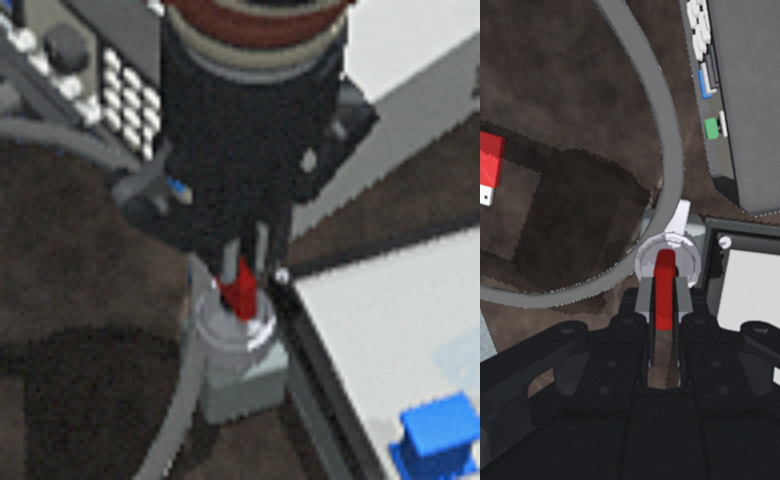

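The dog has swung clear of the lid's edge, now pointing at (683,205) from the head at (668,255), with the key seated. It lags the tool a little because of the play, so I turn to the stop.

In the tool's units: -0.0002 m is -0.0032, -0.0001 m is -0.0016, -0.08 rad is -0.4.

```bash
python3 shift.py '{"steps": [[0, -0.0016, -0.0032, 0, 0, 0, -0.4], [0, -0.0016, -0.0032, 0, 0, 0, -0.4], [0, 0, 0, 0, 0, 0, 0], [0, 0, 0, 0, 0, 0, 0]]}' 
python3 - <<'E'
from h import *
s=manip.state(); M=rot(s['tool_rot']).as_matrix(); print(np.arctan2(M[1,0],M[0,0]),'screw in tool',M.T@(np.array([.4868,-.2517,.066])-s['tool_pos']),s['ft_torque'],s['contact_force'])
im,p=grab('wrist','w5.png'); np.save('pics/w5p.npy',p,allow_pickle=True)
g=im[180:290,580-480+140:140+240]
g=im[150:300,220:370]
# dog: bright pixels beyond head radius
X=np.array([.4868,-.2517]); hsv=cv2.cvtColor(im,cv2.COLOR_RGB2HSV); m=cv2.inRange(hsv,(0,0,185),(180,40,255)); v,u=np.nonzero(m)
P=np.array([onz(p,(a,b),.060)[:2] for a,b in zip(u,v)])-X; r=np.hypot(*P.T); k=(r>.025)&(r<.041); a=np.arctan2(P[k,1],P[k,0]); h=np.histogram(a,bins=32,range=(-np.pi,np.pi)); print([(round(float(e),2),int(n)) for n,e in zip(*h) if n])
E
```

```text
time: 9.82
tool_pos: [0.4855, -0.2503, 0.0813]
tool_rot: [0.001, 0.72, 0.694, 0.0]
contact_force: [2.4, -2.3, -1.3]
gripper_width: 0.087
grasp_force: 59.8
1.5329492213661255 screw in tool [-0.00138481  0.00136085  0.01531288] [-0.45009681 -0.38827538 -0.59521657] [ 2.37401706 -2.3317845  -1.33836251]
[(-0.79, 17), (-0.59, 56), (-0.39, 63), (-0.2, 50), (0.0, 58), (0.2, 18), (0.98, 177), (1.18, 62)]
```

Moment about z rose to −0.6 N m, so the screw is at its stop. I back off slightly inside the play, release and lift off.

```bash
python3 shift.py '{"steps": [[0, 0.0016, 0.0016, 0, 0, 0, 0.5], [0, 0, 0, 0, 0, 0, 0], [0.15, 0, 0, 0, 0, 0, 0], [0.4, 0, 0, 0, 0, 0, 0], [0.4, 0, 0, 0, 0, 0, 0]]}'; python3 shift.py '{"steps": [[0.4, 0, 0, 0, 0, 0, 0], [0.4, 0, 0, -0.32, 0, 0, 0], [0.4, 0, 0, -0.56, 0, 0, 0], [0.4, 0, 0, -0.56, 0, 0, 0], [0.4, 0, 0, -0.48, 0, 0, 0]]}'
python3 - <<'E'
from h import *
s=manip.state(); M=rot(s['tool_rot']).as_matrix(); print(M.round(3), M.T@(np.array([.515,-.363,.2])-s['tool_pos']))
E
```

```text
time: 10.5
tool_pos: [0.4848, -0.2494, 0.0806]
tool_rot: [-0.001, 0.753, 0.658, -0.0]
contact_force: [0.5, 0.1, -0.5]
gripper_width: 0.402
grasp_force: 0.0
time: 11.12
tool_pos: [0.4857, -0.2502, 0.2045]
tool_rot: [0.001, 0.753, 0.658, 0.0]
contact_force: [-0.1, 0.1, -0.1]
gripper_width: 0.404
grasp_force: 0.0
[[ 0.134  0.991  0.002]
 [ 0.991 -0.134 -0.002]
 [-0.001  0.003 -1.   ]] [-0.10786093  0.04420524  0.00474281]
```

In the tool's units: -0.041 m is -0.656, 0.033 m is 0.528, -0.185 rad is -0.925.

```bash
python3 shift.py '{"steps": [[0.6, -0.656, 0.528, 0, 0, 0, 0], [0.6, -0.656, 0.528, 0, 0, 0, 0], [0.6, -0.656, 0.528, 0, 0, 0, 0], [0.6, 0, 0, 0, 0, 0, -0.925], [0.6, 0, 0, 0, 0, 0, -0.925]]}' |head -2; python3 shift.py '{"steps": [[0.6, 0, 0, 0, 0, 0, -0.925], [0.6, 0, 0, 0, 0, 0, -0.925], [0.6, 0, 0, 0, 0, 0, -0.925], [0.6, 0, 0, 0, 0, 0, -0.925], [0.6, 0, 0, 0, 0, 0, -0.925]]}'; python3 shift.py '{"steps": [[0.6, 0, 0, 0, 0, 0, -0.275], [0.6, 0, 0, 0, 0, 0, 0]]}'|head -1
python3 - <<'E'
from h import *
s=manip.state();print(s['tool_pos'],s['joint_pos'].round(2) if hasattr(s['joint_pos'],'round') else s['joint_pos']); M=rot(s['tool_rot']).as_matrix(); print(M.round(3))
im,p=grab('wrist','w6.png'); p['st']=s; np.save('pics/w6p.npy',p,allow_pickle=True)
E
```

```text
time: 11.75
tool_pos: [0.5671, -0.3859, 0.2021]
time: 12.38
tool_pos: [0.567, -0.3853, 0.2029]
tool_rot: [0.001, 0.201, 0.98, -0.0]
contact_force: [-0.4, -0.2, -0.3]
gripper_width: 0.598
grasp_force: 0.0
time: 12.62
[ 0.56699319 -0.38524758  0.20264885] [-0.71  0.19  1.46  0.    1.49 -1.92]
[[-0.937  0.349  0.001]
 [ 0.349  0.937 -0.001]
 [-0.001 -0.001 -1.   ]]
```

View pics/w6.png

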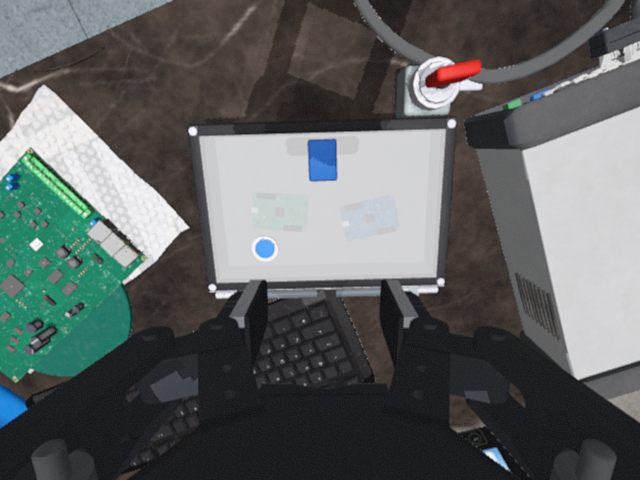

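The key stands upright in the screw at (453,75) with the dog along the front. The handle top is at (322,160), and the lid edges run about 0.02 rad off the tool's y. I'll triangulate the handle.

```bash
python3 - <<'E'
from h import *
p=np.load('pics/w6p.npy',allow_pickle=True).item(); im=cv2.imread('pics/w6.png'); s,sd=manip.camera_params('scene'),manip.camera_params('side')
hsv=cv2.cvtColor(im,cv2.COLOR_BGR2HSV); m=cv2.inRange(hsv,(105,120,40),(125,255,255)); m[:120]=0;m[200:]=0;m[:,:290]=0;m[:,350:]=0
r=cv2.minAreaRect(max(cv2.findContours(m,0,2)[0],key=cv2.contourArea)); print(r)
st=p['st'];M=rot(st['tool_rot']).as_matrix();T=np.array(st['tool_pos'])
for z in(.058,.08,.095):print(z,onz(p,r[0],z), [np.linalg.norm(onz(p,cv2.boxPoints(r)[i],z)-onz(p,cv2.boxPoints(r)[i+1],z)) for i in(0,1)])
top=cv2.cvtColor(cv2.imread('pics/scene0.png'),cv2.COLOR_BGR2HSV)
print('tri',tri((p,r[0]),(s,(408.7,340.2))),tri((p,r[0]),(sd,(347.2,209.4))))
a,b=onz(p,(190,128),.058),onz(p,(452,122),.058);d=b-a;c,e=onz(p,(212,290),.058),onz(p,(440,285),.058);f=e-c
print('edge yaw',np.arctan2(d[1],d[0]),np.arctan2(f[1],f[0]),np.linalg.norm(d),'mid',(a+b)/2)
H=tri((p,r[0]),(s,(408.7,340.2)))[0]; H[2]=.063;print('togo',M.T@(H-T))
E
```

```text
((322.14251708984375, 159.70606994628906), (40.623809814453125, 27.210651397705078), 87.79740142822266)
0.058 [ 0.51324409 -0.36607491  0.058     ] [np.float64(0.024983790936698634), np.float64(0.03686992140689151)]
0.08 [ 0.51260658 -0.36571811  0.08      ] [np.float64(0.0232547687132599), np.float64(0.03431831049842382)]
0.095 [ 0.51217191 -0.36547484  0.095     ] [np.float64(0.02207588992455166), np.float64(0.032578575788105)]
tri (array([ 0.51251282, -0.36552995,  0.07790219]), [np.float64(0.00027052119523957995), np.float64(0.0002705211952398227)]) (array([ 0.51158853, -0.3660494 ,  0.07766703]), [np.float64(0.0011242953207552132), np.float64(0.001124295320755361)])
edge yaw 1.2361564602856365 1.2387243583541039 0.23802030874895 mid [ 0.48403323 -0.3566193   0.058     ]
togo [ 0.05814427 -0.00045807  0.13956264]
```

In the tool's units: 0.04 m is 0.64, 0.035 m is 0.56, -0.022 rad is -0.11.

```bash
python3 shift.py '{"steps": [[0.6, 0.64, 0, 0.48, 0, 0, -0.11], [0.6, 0.288, -0.016, 0.56, 0, 0, 0], [0.6, 0, 0, 0.48, 0, 0, 0], [0.6, 0, 0, 0.32, 0, 0, 0], [0.6, 0, 0, 0, 0, 0, 0]]}'
python3 - <<'E'
from h import *
s=manip.state(); M=rot(s['tool_rot']).as_matrix(); print(np.arctan2(M[1,1],M[0,1]), M.T@(np.array([.5121,-.3657,.064])-s['tool_pos']))
E
```

```text
time: 13.3
tool_pos: [0.5112, -0.3654, 0.0845]
tool_rot: [-0.001, 0.166, 0.986, 0.001]
contact_force: [0.4, -0.7, 0.3]
gripper_width: 0.602
grasp_force: 0.0
1.2367195578987165 [-1.01420456e-03  2.36359475e-05  2.04704641e-02]
```

```bash
python3 shift.py '{"steps": [[0.6, -0.016, 0, 0.192, 0, 0, 0], [0.6, 0, 0, 0.136, 0, 0, 0], [0.6, 0, 0, 0, 0, 0, 0], [0, 0, 0, 0, 0, 0, 0], [0, 0, 0, 0, 0, 0, 0]]}'; python3 shift.py '{"steps": [[0, 0, 0, 0, 0, 0, 0], [0, 0, 0, 0, 0, 0, 0], [0, 0, 0, 0, 0, 0, 0]]}'
```

```text
time: 13.92
tool_pos: [0.5131, -0.3667, 0.066]
tool_rot: [0.0, 0.166, 0.986, -0.0]
contact_force: [0.2, 0.5, -0.2]
gripper_width: 0.182
grasp_force: 0.0
time: 14.3
tool_pos: [0.5128, -0.3665, 0.0655]
tool_rot: [0.0, 0.166, 0.986, -0.0]
contact_force: [0.6, -0.4, -0.9]
gripper_width: -0.002
grasp_force: 0.0
```

The fingers shut on nothing, so I look.

```bash
python3 - <<'E'
from h import *
im,p=grab('wrist'); a=im[60:480,180:480,::-1]
im,p2=grab('scene'); b=cv2.resize(im[250:390,320:460,::-1],(420,420)); cv2.imwrite('pics/v7.png',np.hstack([a,b]))
for q in([.5121,-.3657,.095],[.5121,-.3657,.058]):print(proj(p,q)-[180,60],(proj(p2,q)-[320,250])*3+[300,0])
print(manip.state()['tool_pos'],manip.state()['joint_pos'])
E
```

```text
[143.07488454 234.48589103] [570.07105957 257.73863539]
[143.19405772 207.35115162] [561.94931027 286.52368722]
[ 0.51284126 -0.3664712   0.06553006] [-7.38456643e-01  1.81063842e-01  1.70864589e+00  3.14390313e-05
  1.25183920e+00 -1.97546486e+00]
```

View pics/v7.png

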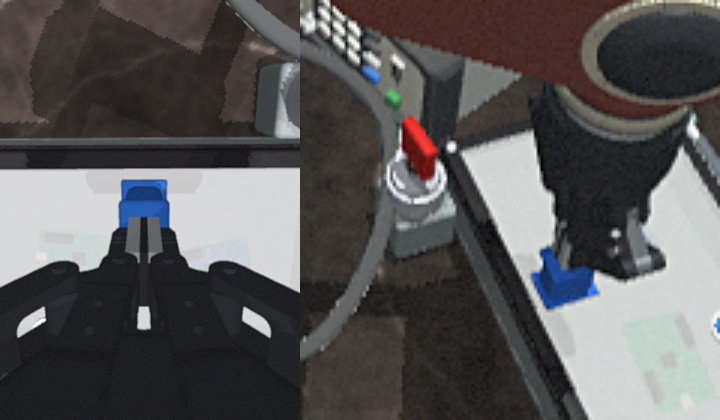

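The picture shows the key upright in the screw, the handle's cap at crop rows 200–228 ahead of the fingertips (row ~218), and the fingers shut. They closed somewhere off the block. I've used all ten picture views, so I'll settle this numerically.

```bash
python3 - <<'E'
from h import *
s=manip.state(); M=rot(s['tool_rot']).as_matrix(); T=np.array(s['tool_pos'])
im,p=grab('wrist'); hsv=cv2.cvtColor(im,cv2.COLOR_RGB2HSV); m=cv2.inRange(hsv,(105,100,30),(125,255,255)); m[:,:280]=0;m[:,370:]=0
for v in range(230,320,4):
    u=np.nonzero(m[v])[0]
    if len(u): print(v,u.min(),u.max(),len(u),hsv[v,u[len(u)//2]])
print('TCP',proj(p,T),'cam',p['xyz'])
Hc=np.array([.512,-.366,0]); bx=np.array([.945,-.327,0]);by=np.array([.327,.945,0])
for z,w in((.058,.013),(.095,.012)):
    print(z,[proj(p,Hc+[0,0,z]+i*.015*bx+j*w*by).round() for i in(-1,1) for j in(-1,1)])
for n in('scene','side'):
    im,q=grab(n); h=cv2.cvtColor(im,cv2.COLOR_RGB2HSV); mm=cv2.inRange(h,(105,120,40),(125,255,255)); c=proj(q,Hc+[0,0,.078]).astype(int); w=mm[c[1]-20:c[1]+20,c[0]-20:c[0]+20]; v,u=np.nonzero(w); print(n,c,'blue px',len(u),(u.min()+c[0]-20,u.max()+c[0]-20,v.min()+c[1]-20,v.max()+c[1]-20) if len(u) else '', 'TCP',proj(q,T))
E
```

```text
242 301 346 46 [108 207 176]
246 301 346 46 [109 205 139]
250 302 346 45 [108 220 116]
254 302 345 44 [108 215 120]
258 302 345 44 [109 202 116]
262 300 347 48 [108 200 168]
266 299 348 50 [108 198 179]
270 299 348 50 [108 194 180]
274 299 348 50 [108 197 181]
278 299 348 20 [110 168 155]
282 300 348 19 [110 131 140]
286 300 348 17 [111 170 150]
TCP [322.28091828 273.70425088] cam [ 0.44955654 -0.34371083  0.23885973]
0.058 [array([300., 242.]), array([346., 242.]), array([301., 291.]), array([345., 291.])]
0.095 [array([296., 264.]), array([348., 264.]), array([298., 323.]), array([347., 323.])]
scene [408 340] blue px 251 (np.int64(397), np.int64(418), np.int64(333), np.int64(352)) TCP [408.42883227 343.68427914]
side [346 209] blue px 91 (np.int64(333), np.int64(353), np.int64(203), np.int64(217)) TCP [346.34749825 213.38530145]
```

```bash
python3 shift.py '{"steps": [[0.15, 0, 0, 0, 0, 0, 0], [0.3, 0, 0, 0, 0, 0, 0], [0.45, 0, 0, 0, 0, 0, 0], [0.6, 0, 0, 0, 0, 0, 0], [0.6, 0, 0, 0, 0, 0, 0]]}'; python3 shift.py '{"steps": [[0.4, 0, 0, 0, 0, 0, 0]]}' | tail -2; python3 shift.py '{"steps": [[0.3, 0, 0, 0, 0, 0, 0]]}'|tail -2;python3 shift.py '{"steps": [[0.25, 0, 0, 0, 0, 0, 0]]}'|tail -2;python3 shift.py '{"steps": [[0.2, 0, 0, 0, 0, 0, 0]]}'|tail -2;python3 shift.py '{"steps": [[0.2, 0, 0, 0, 0, 0, 0]]}'|tail -3
python3 - <<'E'
from h import *
s=manip.state(); print(s['contact_force'],s['ft_torque'],s['tool_pos'],s['grasp_force'])
im,p=grab('wrist'); hsv=cv2.cvtColor(im,cv2.COLOR_RGB2HSV); m=cv2.inRange(hsv,(105,100,30),(125,255,255)); m[:,:280]=0;m[:,370:]=0
for v in range(240,340,6):
    u=np.nonzero(m[v])[0]
    if len(u): print(v,u.min(),u.max(),len(u))
E
```

```text
time: 15.18
tool_pos: [0.5128, -0.3665, 0.0655]
tool_rot: [-0.0, 0.166, 0.986, 0.0]
contact_force: [0.4, -0.2, -0.0]
gripper_width: 0.598
grasp_force: 0.0
gripper_width: 0.411
grasp_force: 0.0
gripper_width: 0.297
grasp_force: 0.0
gripper_width: 0.251
grasp_force: 0.0
gripper_width: 0.201
grasp_force: 0.0
contact_force: [0.0, 0.0, -0.2]
gripper_width: 0.2
grasp_force: 0.0
[ 0.04100287  0.02512916 -0.16304058] [ 0.01232598 -0.00250114 -0.03221668] [ 0.51282244 -0.36648522  0.06552091] 0.0
240 303 345 43
246 301 346 46
252 302 345 44
258 302 345 44
264 299 348 50
270 299 348 50
276 299 348 50
282 304 343 40
288 304 343 40
294 305 342 38
300 305 342 38
306 305 342 38
312 305 342 38
318 304 343 40
324 304 343 40
```

The camera says the handle is at the target, but the fingers met nothing there. I'll probe by touch: rise above the cap, shut the fingers and lower gently.

Units first: shifts go in shares of 62.5 mm and turns go in units of 0.2 rad. So -0.03 m is -0.48, -0.012 m is -0.192.

```bash
python3 shift.py '{"steps": [[0.6, 0, 0, 0, 0, 0, 0], [0.6, 0, 0, 0, 0, 0, 0], [0.6, 0, 0, -0.48, 0, 0, 0], [0.6, 0, 0, -0.192, 0, 0, 0], [0, 0, 0, 0, 0, 0, 0]]}'; python3 shift.py '{"steps": [[0, 0, 0, 0, 0, 0, 0], [0, 0, 0, 0, 0, 0, 0], [0, 0, 0, 0.048, 0, 0, 0], [0, 0, 0, 0.048, 0, 0, 0], [0, 0, 0, 0, 0, 0, 0]]}';  python3 shift.py '{"steps": [[0, 0, 0, 0.048, 0, 0, 0], [0, 0, 0, 0.048, 0, 0, 0], [0, 0, 0, 0, 0, 0, 0]]}'
```

```text
time: 16.48
tool_pos: [0.5136, -0.3671, 0.109]
tool_rot: [0.001, 0.166, 0.986, -0.001]
contact_force: [-0.2, 0.6, 0.1]
gripper_width: 0.401
grasp_force: 0.0
time: 17.1
tool_pos: [0.5125, -0.3662, 0.1008]
tool_rot: [-0.0, 0.166, 0.986, 0.0]
contact_force: [0.3, 0.5, -0.3]
gripper_width: 0.003
grasp_force: 0.0
time: 17.48
tool_pos: [0.5126, -0.3663, 0.095]
tool_rot: [-0.0, 0.166, 0.986, 0.0]
contact_force: [0.3, 0.9, 0.2]
gripper_width: -0.002
grasp_force: 0.0
```

```bash
python3 shift.py '{"steps": [[0, 0, 0, 0.032, 0, 0, 0], [0, 0, 0, 0.032, 0, 0, 0], [0, 0, 0, 0, 0, 0, 0]]}'|sed -n '2p;4p';  python3 shift.py '{"steps": [[0, 0, 0, 0.032, 0, 0, 0], [0, 0, 0, 0.032, 0, 0, 0], [0, 0, 0, 0, 0, 0, 0]]}'|sed -n '2p;4p'; python3 - <<'E'
from h import *
s=manip.state(); print(s['contact_force'],s['ft_torque'])
im,p=grab('wrist'); hsv=cv2.cvtColor(im,cv2.COLOR_RGB2HSV); m=cv2.inRange(hsv,(105,100,30),(125,255,255)); m[:,:280]=0;m[:,370:]=0
for v in range(230,340,6):
    u=np.nonzero(m[v])[0]
    if len(u): print(v,u.min(),u.max(),len(u))
Hc=np.array([.512,-.366,0]); bx=np.array([.945,-.327,0]);by=np.array([.327,.945,0])
for z,w in((.058,.013),(.095,.012)):
    print(z,[proj(p,Hc+[0,0,z]+i*.015*bx+j*w*by).round() for i in(-1,1) for j in(-1,1)])
E
```

```text
tool_pos: [0.5127, -0.3664, 0.0912]
contact_force: [0.3, 0.3, 0.4]
tool_pos: [0.5127, -0.3663, 0.0872]
contact_force: [-0.3, 0.1, 0.2]
[-0.31136344  0.14107002  0.17955632] [-0.04034076 -0.04407998  0.01744964]
236 304 343 40
242 304 343 40
248 303 344 42
254 302 345 44
260 302 345 44
266 302 345 44
272 303 345 43
278 303 344 12
284 303 344 11
0.058 [array([302., 233.]), array([343., 233.]), array([303., 278.]), array([343., 278.])]
0.095 [array([299., 251.]), array([345., 251.]), array([300., 303.]), array([344., 303.])]
```

No contact even at a TCP height of 0.087. The fingertips in the wrist image also sit about 20 px higher up the tool than a tip at the TCP would. So the real tips seem to be about 30 mm above the reported TCP, just over the cap, which also explains why the key was only held near its top. I'll check by touching the cap: a guarded descent with the fingers shut.

```bash
python3 shift.py '{"steps": [[0, 0, 0, 0.128, 0, 0, 0], [0, 0, 0, 0.128, 0, 0, 0], [0, 0, 0, 0.08, 0, 0, 0], [0, 0, 0, 0, 0, 0, 0]]}'|sed -n '2p;4p';  python3 shift.py '{"steps": [[0, 0, 0, 0.024, 0, 0, 0], [0, 0, 0, 0, 0, 0, 0]]}'|sed -n '2p;4p'; python3 shift.py '{"steps": [[0, 0, 0, 0.024, 0, 0, 0], [0, 0, 0, 0, 0, 0, 0]]}'|sed -n '2p;4p'; python3 shift.py '{"steps": [[0, 0, 0, 0.024, 0, 0, 0], [0, 0, 0, 0, 0, 0, 0]]}'|sed -n '2p;4p'
```

```text
tool_pos: [0.5125, -0.3662, 0.0657]
contact_force: [1.2, -0.1, 0.9]
tool_pos: [0.5129, -0.3665, 0.0651]
contact_force: [0.4, -0.1, -0.0]
tool_pos: [0.513, -0.3667, 0.0647]
contact_force: [-1.4, 2.1, 6.2]
tool_pos: [0.5131, -0.3667, 0.0646]
contact_force: [-4.5, 4.2, 10.7]
```

Contact comes at a TCP height of 0.0648 with the cap top at 0.095, so the tips are 30 mm above the reported TCP. I open, go 30 mm lower, and grip.

In the tool's units: -0.012 m is -0.192, 0.015 m is 0.24.

```bash
python3 shift.py '{"steps": [[0, 0, 0, -0.192, 0, 0, 0], [0.6, 0, 0, 0, 0, 0, 0], [0.6, 0, 0, 0, 0, 0, 0], [0.6, 0, 0, 0, 0, 0, 0], [0.6, 0, 0, 0.24, 0, 0, 0]]}'; python3 shift.py '{"steps": [[0.6, 0, 0, 0.16, 0, 0, 0], [0.6, 0, 0, 0.128, 0, 0, 0], [0.6, 0, 0, 0, 0, 0, 0]]}'|sed -n '2p;4p'; python3 shift.py '{"steps": [[0.6, 0, 0, 0.064, 0, 0, 0], [0.6, 0, 0, 0, 0, 0, 0]]}'
```

```text
time: 20.15
tool_pos: [0.5136, -0.3672, 0.0596]
tool_rot: [0.001, 0.166, 0.986, -0.001]
contact_force: [-0.5, -0.4, -0.4]
gripper_width: 0.603
grasp_force: 0.0
tool_pos: [0.5121, -0.3659, 0.0395]
contact_force: [-0.7, -0.6, -0.3]
time: 20.78
tool_pos: [0.5129, -0.3665, 0.037]
tool_rot: [0.0, 0.166, 0.986, -0.0]
contact_force: [1.0, 0.6, -0.5]
gripper_width: 0.601
grasp_force: 0.0
```

In the tool's units: 0.002 m is 0.032.

```bash
python3 shift.py '{"steps": [[0.6, 0, 0, 0.032, 0, 0, 0], [0.4, 0, 0, 0, 0, 0, 0], [0, 0, 0, 0, 0, 0, 0], [0, 0, 0, 0, 0, 0, 0], [0, 0, 0, 0, 0, 0, 0]]}'; python3 shift.py '{"steps": [[0, 0, 0, 0, 0, 0, 0], [0, 0, 0, 0, 0, 0, 0]]}'
```

```text
time: 21.4
tool_pos: [0.5129, -0.3664, 0.0353]
tool_rot: [0.0, 0.166, 0.986, 0.0]
contact_force: [-0.8, 2.0, 1.8]
gripper_width: 0.262
grasp_force: 58.6
time: 21.65
tool_pos: [0.5129, -0.3664, 0.0352]
tool_rot: [0.0, 0.166, 0.986, 0.0]
contact_force: [-1.5, 1.9, 3.4]
gripper_width: 0.267
grasp_force: 58.7
```

Now it's gripped at 58 N. I lift along the hinge arc: per 0.02 rad that is dx 0.0004, dz −0.0027, ry 0.02.

In the tool's units: -0.0027 m is -0.0432, 0.0004 m is 0.0064, 0.02 rad is 0.1.

```bash
python3 shift.py '{"steps": [[0, 0.0064, 0, -0.0432, 0, 0.1, 0], [0, 0.0064, 0, -0.0432, 0, 0.1, 0], [0, 0, 0, 0, 0, 0, 0]]}'; python3 shift.py '{"steps": [[0, 0.0064, 0, -0.0432, 0, 0.1, 0], [0, 0.0064, 0, -0.0432, 0, 0.1, 0], [0, 0, 0, 0, 0, 0, 0]]}'
```

```text
time: 22.02
tool_pos: [0.511, -0.3656, 0.037]
tool_rot: [-0.021, 0.166, 0.986, 0.004]
contact_force: [2.5, -3.8, -14.9]
gripper_width: 0.26
grasp_force: 59.9
time: 22.4
tool_pos: [0.5122, -0.3661, 0.0472]
tool_rot: [-0.039, 0.166, 0.985, 0.007]
contact_force: [0.8, 1.3, -3.1]
gripper_width: 0.261
grasp_force: 60.7
```

In the tool's units: -0.0027 m is -0.0432, 0.0004 m is 0.0064, 0.02 rad is 0.1.

```bash
python3 shift.py '{"steps": [[0, 0.0064, 0, -0.0432, 0, 0.1, 0], [0, 0.0064, 0, -0.0432, 0, 0.1, 0], [0, 0.0064, 0, -0.0432, 0, 0.1, 0], [0, 0, 0, 0, 0, 0, 0]]}'; 
```

```text
time: 22.9
tool_pos: [0.5116, -0.3659, 0.0543]
tool_rot: [-0.069, 0.166, 0.984, 0.012]
contact_force: [2.0, 1.2, -2.6]
gripper_width: 0.26
grasp_force: 60.8
```

Seal let go (15 N, then about 3 N). I continue to about 0.25 rad.

```bash
python3 shift.py '{"steps": [[0, 0.0064, 0, -0.0432, 0, 0.1, 0], [0, 0.0064, 0, -0.0432, 0, 0.1, 0], [0, 0.0064, 0, -0.0432, 0, 0.1, 0], [0, 0.0064, 0, -0.0432, 0, 0.1, 0], [0, 0.0064, 0, -0.0432, 0, 0.1, 0]]}'; python3 shift.py '{"steps": [[0, 0, 0, 0, 0, 0, 0], [0, 0, 0, 0, 0, 0, 0], [0, 0, 0, 0, 0, 0, 0], [0, 0, 0, 0, 0, 0, 0]]}'
python3 - <<'E'
from h import *
def blob(n,lo,hi,c,r):
    im,p=grab(n); h=cv2.cvtColor(im,cv2.COLOR_RGB2HSV); m=cv2.inRange(h,lo,hi); c=np.array(c,int); w=np.zeros_like(m); sl=np.s_[c[1]-r:c[1]+r,c[0]-r:c[0]+r]; w[sl]=m[sl]
    v,u=np.nonzero(w); return p,(u.mean(),v.mean()),(u.min(),u.max(),v.min(),v.max(),len(u))
K=np.array([.4868,-.2517,.099])
a=blob('scene',(0,150,60),(8,255,255),proj(manip.camera_params('scene'),K),18); b=blob('side',(0,150,60),(8,255,255),proj(manip.camera_params('side'),K),18)
print(a[1:],b[1:],tri(a[:2],b[:2]))
a=blob('scene',(105,120,40),(125,255,255),(408,325),22);b=blob('side',(105,120,40),(125,255,255),(346,195),22);print(a[1:],b[1:])
print(manip.state()['joint_vel'])
E
```

```text
time: 23.52
tool_pos: [0.512, -0.366, 0.0677]
tool_rot: [-0.118, 0.165, 0.979, 0.02]
contact_force: [4.0, 1.1, -4.9]
gripper_width: 0.266
grasp_force: 60.7
time: 24.02
tool_pos: [0.512, -0.366, 0.0675]
tool_rot: [-0.118, 0.165, 0.979, 0.02]
contact_force: [6.7, 0.8, -4.9]
gripper_width: 0.266
grasp_force: 60.7
((np.float64(359.0769230769231), np.float64(298.4965034965035)), (np.int64(354), np.int64(365), np.int64(289), np.int64(309), 143)) ((np.float64(344.5098039215686), np.float64(214.64705882352942)), (np.int64(341), np.int64(349), np.int64(208), np.int64(222), 102)) (array([ 0.48672612, -0.25046974,  0.10022339]), [np.float64(0.0015901786386426878), np.float64(0.0015901786386425887)])
((np.float64(411.9463601532567), np.float64(329.5785440613027)), (np.int64(402), np.int64(422), np.int64(319), np.int64(342), 261)) ((np.float64(346.70866141732284), np.float64(193.90551181102362)), (np.int64(333), np.int64(356), np.int64(176), np.int64(205), 127))
[-1.60674799e-03  5.99123257e-05 -1.15052143e-04 -9.83323244e-04
 -2.35940713e-03 -5.53153032e-04]
```

The key triangulates at (0.487, −0.250, 0.100), upright and seated. The handle rose about 32 mm with the tool, so the lid is at about 0.24 rad and still. Handing in.

```bash
python3 -c "
from plant import manip; print(manip.job_done())"
```

```text
the job is handed in; nothing more can be done
None
```

I handed the job in at about 24 s: the screw is turned to its stop, the key is left standing in it, and the lid is held still by its handle at about 0.24 rad (front edge roughly 4 cm up); the hand-in gave no verdict.

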